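Stand the slumped book back up and close the row with its bookend

ROBOT

A 6-joint arm with a two-finger parallel gripper is mounted at the origin on the work surface. World frame = base frame: x ahead of the robot, y to its left, z up, the work surface at z = 0. Lengths are in mm, angles in rad, forces in N, time in s.
With the tool pointing down it reaches from about 350 to 875 mm from the base axis. Payload 4.2 kg.
Tool frame: the origin (TCP) lies at the very end of the fingers, on their centre line; the grasp point (between the pads) lies 19 mm behind it; z points along the fingers, y is the line along which they close (so a half turn about z gives the same grasp; the last joint's range is limited). The gripper opens to 85 mm and grips with 20 to 120 N. Pads are 22 mm wide; open, the fingers measure 114 mm over their backs; the gripper's body (76 mm by 85 mm) begins 54 mm behind the grasp point. The pads swing forward as they close: fully open they stand 13 mm farther back than shut.
Start: joints at [-1.064, 0.385, 0.008, 0, -1.194, -0.259], TCP at [153.312, -605.883, 231.312] pointing down, gripper open.
Joint ranges: [-3.14, 3.14], [-1.21, 2.06], [-1.07, 1.41], [-3.16, 2.05], [-2.99, -0.16], [-3.1, 3.1]. Speed limits (rad/s): [2.79, 2.79, 3.14, 3.14, 3.14, 3.14].

INTERFACE

Orientations are given as a unit quaternion [x, y, z, w].
In Python, from bench import arm gives the robot as it stands.
- The arm moves only by the tool servo_tool, never from a script. Its argument "rows" is a list that holds one entry, the list of rows, each a list of 7 numbers: the finger opening in mm, from 0 to 85.4, then the shift along the tool's x, y, z in mm, then the turn, a rotation vector about the tool's x, y, z in rad. A call has 1 to 10 rows; each row is the pose to reach, as a shift and turn from the pose commanded when the call began, along the tool's axes at that moment; what a row does not reach only later rows make up. A row lasts 1/8 s, in which the tool goes at most 62.5 mm and 10.7 degrees, less where a joint would pass 70% of its speed; a pose out of reach is approached as far as the arm can. A call with a gripper value outside its range is refused whole. The fingers move at their own pace and stop on an object; the grip force is fixed at half the most. Time passes only in rows, so rows that repeat a pose let the fingers close. It gives the time, the measured TCP pose, the force, the opening and the grip force at its end, in the units of the state.
- arm.read_state(): the state, without advancing time (a new reading comes with each control period).
- arm.get_image(name): name is "scene" or "top" or "wrist"; returns the picture (480x640x3 uint8, red, green, blue); there is no depth.
- arm.camera_params(name): a dict with "intrinsics" (3x3 intrinsics, pixels), "D" ([k1, k2, p1, p2, k3] as OpenCV has them; the pictures are not rectified), "R" (3x3) and "t" (3): a world point X has camera coordinates R X + t. Camera axes: x right, y down, z forward; pixel columns grow to the right and rows downward; lengths in mm; the calibration is good to about 2 mm. A picture is of the moment at which its call begins: read the wrist's pose just before it. camera_params takes no time and is no camera call; for the wrist camera it gives the pose at the moment of the call.
- arm.job_done(): hands the job in; it is judged then, once.
The state is a dict: "clock": time; "joints": joint angles; "joint_vel": joint speeds; "joint_efforts": joint torques, N m; "position": TCP position; "ee_rot": TCP orientation; "contact_force": force on the tool from outside, world axes, zero at the start; "wrist_torque": the same for the moment, N m; "gripper_width": finger opening in mm; "grasp_force": force on a finger pad.
Only numpy, scipy, OpenCV 4.12 (cv2) and the standard library are available. Lean on these libraries where they do the work, as an engineer would, in place of code of your own. Each camera call takes 0.05 s, during which the arm holds its last target. There are 200 camera calls.

TASK

One book has slumped away from the row of books and leans over the loose bookend. Push on the book with the fingertips until it stands upright beside the row again, then slide the bookend along the desk until the book is snug between the row and the bookend, all squarely in line. Only push: do not lift the book or the bookend, and leave the paint jars, bowl, eraser and brush pot where they are.

Things in the scene. Friction and masses are not known exactly. Their poses are not given: they have to be found in the camera images.
- row: Seven upright books packed tight against their own bookend; does not move when pushed. Origin on the desk at the middle of the foot of the row's open end face (green cover, 128 mm along x, 180 mm high), where the red book belongs. x: across the row, towards the spines; y: from the end face into the row (which runs y = 0 to 288 mm, up to 200 mm high, 140 mm deep); z up.
- book: Loose red book, yellow bands on its spine: 128 mm deep (x, spine at +x), 30 mm thick (y), 182 mm high (z), about 0.36 kg. Origin: centre of its underside. At first its foot is up to 15 mm short of the row and it leans about 25 degrees from it (to row -y) on the top inner edge of the bookend; its top 65 mm sticks out above and past that edge. Upright, it stands by itself.
- book_top (a point): The centre of the red book's top edge face, 182 mm above the book's origin along the book.
- bookend: Loose beech bookend, about 0.7 kg: upright 120 mm wide (x), 20 thick, 105 high, on a foot 30 mm high that runs outwards to y = -100 mm; an 18 mm wide dark brace joins them in the middle, above the foot. Origin on the desk, middle of the upright's flat inner face, which looks to the book and row (+y). Pushed at the foot it slides without tipping (3 to 10 N).
- foot_end (a point): The middle of the outer end face of the bookend's foot (face 120 mm wide, 30 mm high; the point is 15 mm above the desk, 100 mm from the upright's inner face).
- jar_blue: Blue paint jar with a white lid, 52 mm across, 64 mm high, near the spine side of the books. Origin under its centre. Bystander.
- jar_orange: Orange paint jar with a white lid, 52 mm across, 64 mm high, origin under its centre. Bystander.
- jar_green: Green paint jar with a white lid, 52 mm across, 64 mm high, origin under its centre. Bystander.
- bowl: White porcelain paint bowl, 104 mm across, 24 mm high, origin under its centre. Bystander.
- eraser: White eraser in a blue sleeve, 44 x 22 x 13 mm, origin under its centre, near the books on the robot's side. Bystander.
- brush_pot: Blue ceramic pot of brushes, 72 mm across, 90 mm high, brushes to about 220 mm, origin under its centre. Bystander.
Mind the look-alikes: they are no part of the job. Of the things that look like the bookend, the middle-sized one is meant.

How it is judged (in metres and radians):
On the way:
1. the red book has been pushed upright (within about 6 degrees) while the bookend still stands back from it (angle between book's own z axis and vertical below 0.1 rad and y of bookend in the frame of row below -0.055 m), for 0.2 s.
At the end, for the whole second after the job is handed in: The red book stands upright (within 3 degrees) on the desk, at most 6 mm from the row's end face, and the bookend stands flat on the desk at most 6 mm from the book; both are square with the row to 4.5 degrees and in line with it sideways (book to 25 mm, bookend to 30 mm), at rest (angle between book's own z axis and vertical below 0.05 rad and height (world z) of each of book, bookend below 0.004 m and y of book in the frame of row between -0.021 and -0.012 m and x of book in the frame of row between -0.025 and 0.025 m and angle between the y axis of each of book, bookend and the y axis of row, either way round below 0.08 rad and angle between bookend's own z axis and vertical below 0.03 rad and y of bookend in the frame of book between -0.021 and -0.012 m and x of bookend in the frame of row between -0.03 and 0.03 m and linear speed of each of book, bookend below 0.01 m/s); the robot touches nothing.
It fails at once if the red book is lifted off the desk (its underside more than 30 mm up) (height (world z) of book above 0.03 m).
It fails at once if the bookend is lifted or tipped over (more than 12 mm up or 20 degrees) (height (world z) of bookend above 0.012 m or angle between bookend's own z axis and vertical above 0.35 rad).
It fails at once if a jar, the bowl, the eraser or the brush pot is moved more than 20 mm (distance of any of jar_blue, jar_orange, jar_green, bowl, eraser, brush_pot from where it was at the start of the episode above 0.02 m).
It also fails if it takes over 51 s, if anything falls off the work surface, if the arm or the gripper's body presses on something with over 40 N, if the wrist force passes 120 N, or if a joint passes its speed limit or range.

## Working session

There is one attempt and no reset: what is moved stays moved. The work goes in short steps, Python scripts to look and compute and a tool call to move; the robot and the scene stay as the last step left them, time stands still between calls to the robot, and variables do not carry over. Pictures are saved under pics/ and viewed, at most 10 in all, crops included, and the job is handed in when it is done.

Besides the shell and the picture viewer there is one more tool, called after ">>>" in YAML: its name, and indented under it one key for each argument. servo_tool: Moves the arm, as the interface text tells. Its arguments: {"type":"object","properties":{"rows":{"type":"array"}},"required":["rows"]}

```bash
mkdir -p pics; ls
python3 - <<'E'
from bench import arm
import cv2
for n in ("scene","top"):
    cv2.imwrite(f"pics/{n}0.png",arm.get_image(n)[:,:,::-1])
    p=arm.camera_params(n);print(n,p)
s=arm.read_state();print(s)
E
```

```text
pics
scene {'intrinsics': array([[520.08895643,   0.        , 327.42328725],
       [  0.        , 520.08895643, 236.59717532],
       [  0.        ,   0.        ,   1.        ]]), 'D': array([-0.07292773,  0.        ,  0.        ,  0.        ,  0.        ]), 'R': array([[ 0.67339875,  0.73919251, -0.01133808],
       [ 0.49099509, -0.45865322, -0.74064907],
       [-0.55268249,  0.49318522, -0.6717964 ]]), 't': array([-343.93068496, -133.54473877, 1792.30056101])}
top {'intrinsics': array([[619.92743168,   0.        , 321.0516705 ],
       [  0.        , 619.92743168, 238.76019583],
       [  0.        ,   0.        ,   1.        ]]), 'D': array([-0.20545662,  0.        ,  0.        ,  0.        ,  0.        ]), 'R': array([[-0.00891532, -0.99995065,  0.00438316],
       [-0.99181589,  0.00828432, -0.12740727],
       [ 0.12736467, -0.00548316, -0.9918408 ]]), 't': array([  -8.50571422,  530.27947012, 1578.0543288 ])}
{'clock': 0.1, 'joints': array([-1.06442429e+00,  3.85484023e-01,  6.77133847e-03, -4.47837280e-04,
       -1.19400966e+00, -2.58602554e-01]), 'joint_vel': array([ 1.59511161e-03, -2.35151828e-03,  2.40205173e-03,  3.51981069e-03,
        6.62376244e-05, -1.27885851e-03]), 'joint_efforts': array([-5.67359020e-04, -3.93319881e+01,  1.88929242e+01,  4.19789851e+00,
       -2.53622398e-03,  1.44672764e-06]), 'position': array([ 153.17002401, -605.40209056,  230.32990126]), 'ee_rot': array([-1.23486084e-01,  9.92345815e-01,  9.71103602e-04, -1.66331779e-04]), 'contact_force': array([ 0.62606115, -0.13016052, -0.38279705]), 'wrist_torque': array([-0.0200098 , -0.01943814, -0.02332872]), 'grasp_force': 0.0, 'gripper_width': 85.40114267749529}
```

View pics/scene0.png

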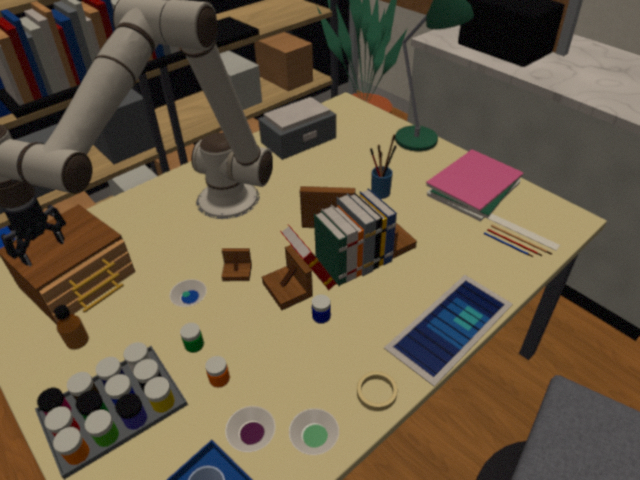

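View pics/top0.png

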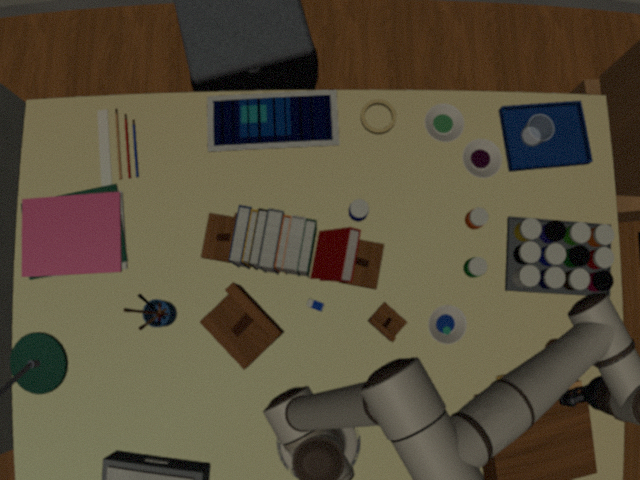

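Bookend candidates in the top view: large one (242,325), small one (388,321), the row's own (220,238), and the middle-sized one under the red book (368,263). The last one fits the description. The red book is at (335,255), the eraser at (317,305) and the blue jar at (358,209). I'll check this in close crops.

```bash
cat > h.py <<'E'
import numpy as np, cv2
from bench import arm
def ray(n,px,P=None):
    p=P or arm.camera_params(n)
    u=cv2.undistortPoints(np.array(px,float).reshape(-1,1,2),p["intrinsics"],p["D"]).reshape(-1,2)
    d=np.c_[u,np.ones(len(u))]@p["R"]; return -p["R"].T@p["t"],d
def plane(n,px,z,P=None):
    c,d=ray(n,px,P); return c+d*((z-c[2])/d[:,2:3])
def tri(a,pa,b,pb):
    (c1,d1),(c2,d2)=ray(a,pa),ray(b,pb); out=[]
    for x,y in zip(d1,d2):
        s=np.linalg.lstsq(np.c_[x,-y],c2-c1,rcond=None)[0]; out.append((c1+x*s[0]+c2+y*s[1])/2)
    return np.array(out)
def proj(n,X):
    p=arm.camera_params(n); return cv2.projectPoints(np.array(X,float).reshape(-1,1,3),cv2.Rodrigues(p["R"])[0],p["t"],p["intrinsics"],p["D"])[0].reshape(-1,2)
def crop(src,x0,y0,w,h,k,out):
    im=cv2.imread(src)[y0:y0+h,x0:x0+w]; im=cv2.resize(im,None,fx=k,fy=k,interpolation=cv2.INTER_CUBIC)
    cv2.imwrite(out,np.clip(im*1.5,0,255).astype(np.uint8))
E
python3 - <<'E'
from h import *
crop("pics/scene0.png",250,180,170,130,4.5,"pics/sc.png")
crop("pics/top0.png",230,190,160,120,5,"pics/tc.png")
E
```

```text
(no output)
```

View pics/sc.png

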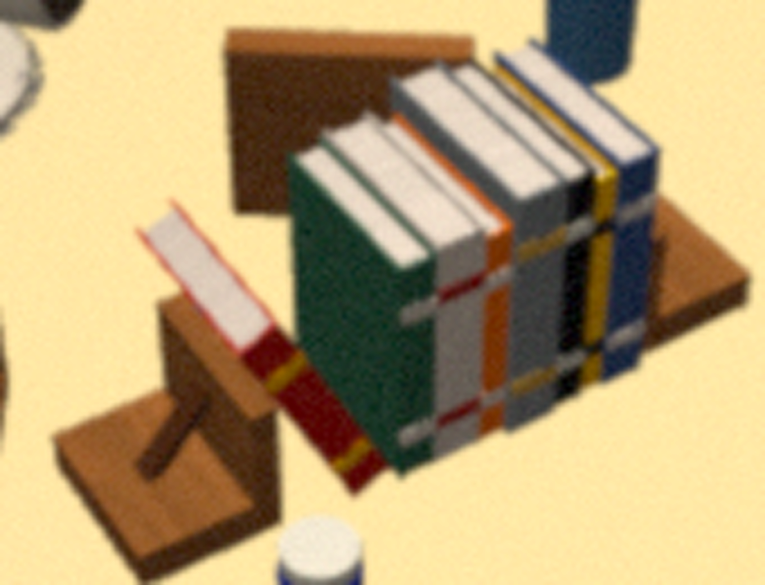

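View pics/tc.png

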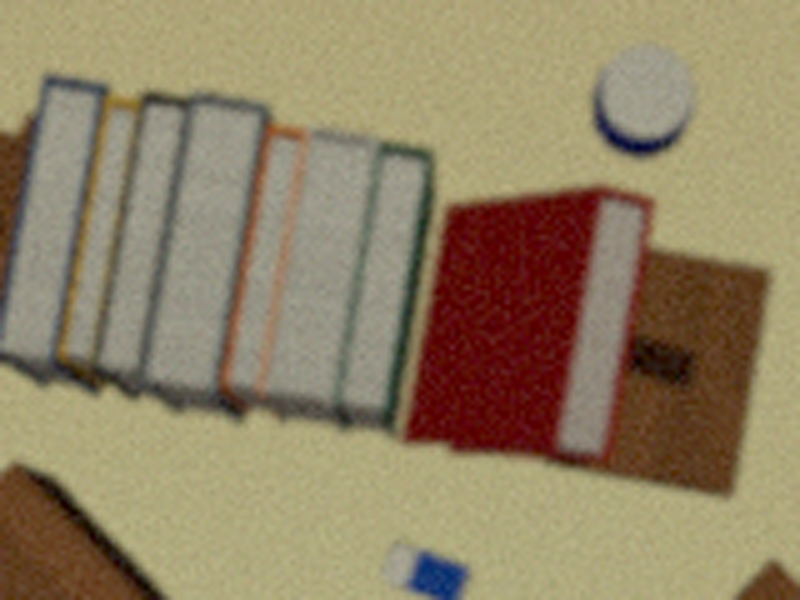

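Run:
```python
from h import *
np.set_printoptions(precision=1,suppress=True)
t=lambda a:[(230+x/5,190+y/5) for x,y in a]
s=lambda a:[(250+x/4.5,180+y/4.5) for x,y in a]
g=plane("top",t([(433,150),(392,428)]),180); print("green top",g, np.linalg.norm(g[0]-g[1]))
print("tri spine top corner",tri("top",t([(433,150)]),"scene",s([(435,258)])))
print("green foot spine", plane("scene",s([(400,473)]),0), "grn top scene",plane("scene",s([(435,258),(295,155)]),180))
f=plane("top",t([(768,268),(732,495)]),30); print("foot end",f,np.linalg.norm(f[0]-f[1]))
print("foot scene",plane("scene",s([(55,440),(140,558)]),30), plane("scene",s([(280,525)]),0))
xr=g[0]-g[1]; xr/=np.linalg.norm(xr); yr=np.array([-xr[1],xr[0],0]); O=g.mean(0)*[1,1,0]
xf=f[0]-f[1]; print("row yaw",np.degrees(np.arctan2(xr[1],xr[0])),"be yaw",np.degrees(np.arctan2(xf[1],xf[0])))
M=lambda p:np.c_[(p-O)@xr,(p-O)@yr,p[:,2]]
print("O",O,xr,yr); print("foot in row",M(f))
b=tri("top",t([(652,200),(605,190)]),"scene",s([(235,350),(272,326)])); print("book spine top outer/inner",b,M(b))
print("book spine foot", M(plane("scene",s([(355,493)]),0)))
print("top outer far",M(plane("top",t([(608,458)]),b[0,2])))
import cv2
im=cv2.cvtColor(cv2.imread("pics/top0.png"),cv2.COLOR_BGR2HSV)
print("eraser",M(plane("top",[(317,305)],13)),"jar",M(plane("top",[(358.5,209.5)],64)))
print("others", M(plane("top",[(388,321),(242,325),(475,267),(478,217)],30)))
```

```text
green top [[556.4  -2.1 180. ]
 [424.5  18.2 180. ]] 133.41630684210426
tri spine top corner [[563.4   7.  184.3]]
green foot spine [[556.7   2.4   0. ]] grn top scene [[566.5  20.4 180. ]
 [439.9  22.8 180. ]]
foot end [[ 516.6 -176.3   30. ]
 [ 398.4 -155.2   30. ]] 120.07060137945638
foot scene [[ 408.7 -156.2   30. ]
 [ 520.9 -177.4   30. ]] [[537.7 -82.2   0. ]]
row yaw -8.753189987150302 be yaw -10.112216709414842
O [490.5   8.    0. ] [ 1.  -0.2  0. ] [0.2 1.  0. ]
foot in row [[  53.9 -178.2   30. ]
 [ -66.2 -175.4   30. ]]
book spine top outer/inner [[ 533.8 -106.4  166. ]
 [ 538.3  -83.   172.7]] [[  60.2 -106.5  166. ]
 [  61.1  -82.7  172.7]]
book spine foot [[ 64.5 -28.5   0. ]]
top outer far [[ -65.2 -103.   166. ]]
eraser [[-128.5  -29.    13. ]] jar [[127.6 -99.6  64. ]]
others [[-143.8 -216.3   30. ]
 [-208.2  154.8   30. ]
 [  27.1 -426.1   30. ]
 [ 160.7 -419.3   30. ]]
```

Scene crop: red book's spine leans from foot (355,493) to top (235,350) on the middle bookend. Its foot's outer corners are at (55,440) and (140,558), and the green face's spine foot is at (400,473). The top crop shows the foot's end edge from (768,268) to (732,495). That confirms the bookend choice. In the row frame the inner face is at y≈-77 and yaw is about -9.5°. I'm moving above and outside the book.

>>> servo_tool:
  rows:
    - [[60,-417,381,0,0,0,-1.16],[60,-417,381,0,0,0,-1.16],[60,-417,381,0,0,0,-1.16],[60,-417,381,0,0,0,-1.16],[60,-417,381,0,0,0,-1.16],[60,-417,381,0,0,0,-1.16],[60,-417,381,0,0,0,-1.16],[60,-417,381,0,0,0,-1.16],[60,-417,381,0,0,0,-1.16],[60,-417,381,0,0,0,-1.16]]

```text
clock: 1.35
position: [465.7, -131.2, 230.9]
ee_rot: [-0.649, 0.761, 0.0, -0.0]
contact_force: [-0.2, -0.6, -0.7]
gripper_width: 59.8
grasp_force: 0.0
```

>>> servo_tool:
  rows:
    - [[60,0,0,40,0,0,0],[60,0,0,80,0,0,0],[60,0,0,99,0,0,0],[60,-10,0,99,0,0,0],[60,-20,0,99,0,0,0],[60,-30,0,99,0,0,0],[60,-36,0,99,0,0,0],[60,-42,0,99,0,0,0],[60,-48,0,99,0,0,0],[60,-48,0,99,0,0,0]]

```text
clock: 2.6
position: [471.9, -86.5, 132.3]
ee_rot: [-0.647, 0.762, 0.0, -0.0]
contact_force: [-0.9, -0.3, -0.3]
gripper_width: 60.0
grasp_force: 0.1
```

Run:
```python
from h import *
cv2.imwrite("pics/w1.png",arm.get_image("wrist")[:,:,::-1]);cv2.imwrite("pics/s1.png",arm.get_image("scene")[:,:,::-1])
a=cv2.imread("pics/s1.png")[150:330,220:430];b=cv2.imread("pics/w1.png")
a=cv2.resize(a,(400,343));b=cv2.resize(b,(400,300));c=np.vstack([a,b])[:600]
c=np.hstack([np.vstack([a]),np.vstack([b,np.zeros((43,400,3),np.uint8)])])
cv2.imwrite("pics/c1.png",np.clip(c*1.5,0,255))
```

```text
[ WARN:0@0.644] global loadsave.cpp:1063 imwrite_ Unsupported depth image for selected encoder is fallbacked to CV_8U.
```

View pics/c1.png

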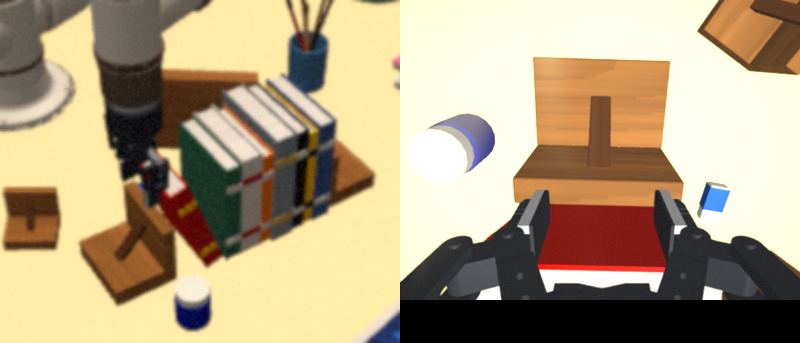

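The scene view shows the fingertips behind the top of the red book at (160,180), which has started to tilt. The wrist view shows book and bookend centred between the fingers. I'll keep pushing.

>>> servo_tool:
  rows:
    - [[60,-6,0,0,0,0,0],[60,-12,0,0,0,0,0],[60,-18,0,0,0,0,0],[60,-23,0,0,0,0,0],[60,-28,0,0,0,0,0],[60,-32,0,0,0,0,0],[60,-36,0,0,0,0,0],[60,-40,0,0,0,0,0],[60,-43,0,0,0,0,0],[60,-46,0,0,0,0,0]]

```text
clock: 3.95
position: [483.4, -40.9, 136.7]
ee_rot: [-0.648, 0.761, -0.003, 0.004]
contact_force: [-2.9, -0.3, 17.2]
gripper_width: 60.1
grasp_force: 2.3
```

>>> servo_tool:
  rows:
    - [[60,-2,0,0,0,0,0],[60,-4,0,0,0,0,0],[60,-6,0,0,0,0,0],[60,-8,0,0,0,0,0],[60,-8,0,0,0,0,0]]

```text
clock: 4.58
position: [480.4, -33.5, 131.8]
ee_rot: [-0.647, 0.762, 0.0, -0.001]
contact_force: [1.2, -0.6, -0.0]
gripper_width: 59.9
grasp_force: 0.0
```

Run:
```python
from h import *
cv2.imwrite("pics/w2.png",arm.get_image("wrist")[:,:,::-1]);cv2.imwrite("pics/s2.png",arm.get_image("scene")[:,:,::-1])
a=cv2.imread("pics/s2.png")[180:310,250:410];b=cv2.imread("pics/w2.png")
a=cv2.resize(a,(400,325));b=cv2.resize(b,(400,325))
cv2.imwrite("pics/c2.png",np.clip(np.hstack([a,b])*1.5,0,255).astype(np.uint8))
```

```text
(no output)
```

View pics/c2.png

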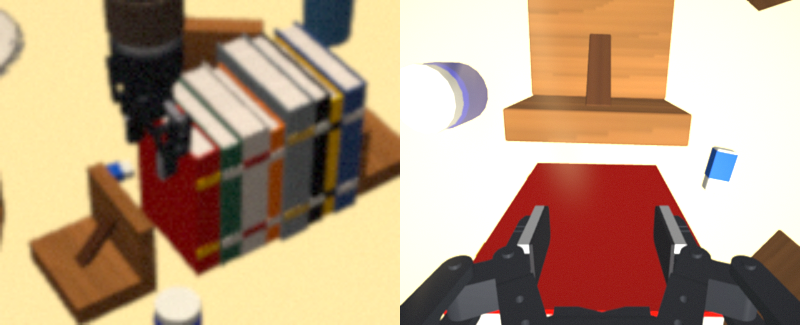

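The red book now stands upright against the row: its spine base is at (200,270) in the left crop. The bookend stands back and was not disturbed. I'm retracting over the bookend and lowering the fingers behind its foot.

>>> servo_tool:
  rows:
    - [[60,15,0,-5,0,0,0],[60,40,0,-15,0,0,0],[60,90,0,-20,0,0,0],[60,140,0,-20,0,0,0],[60,177,2,-20,0,0,0],[60,177,2,20,0,0,0],[60,177,2,70,0,0,0],[60,177,2,105,0,0,0],[60,177,2,120,0,0,0],[60,177,2,120,0,0,0]]

```text
clock: 5.92
position: [448.9, -208.6, 11.4]
ee_rot: [-0.647, 0.763, 0.001, -0.001]
contact_force: [-0.1, -0.8, -0.6]
gripper_width: 59.9
grasp_force: 0.0
```

Run:
```python
from h import *
cv2.imwrite("pics/w3.png",arm.get_image("wrist")[:,:,::-1]);cv2.imwrite("pics/s3.png",arm.get_image("top")[:,:,::-1])
a=cv2.imread("pics/s3.png")[180:310,240:400];b=cv2.imread("pics/w3.png")
a=cv2.resize(a,(400,325));b=cv2.resize(b,(400,325))
cv2.imwrite("pics/c3.png",np.clip(np.hstack([a,b])*1.5,0,255).astype(np.uint8))
```

```text
(no output)
```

View pics/c3.png

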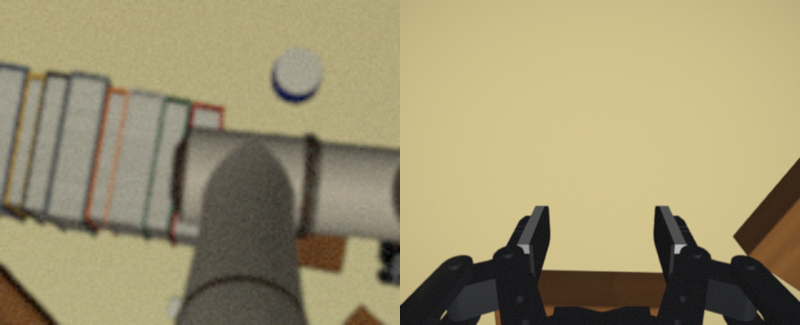

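The wrist view shows the bookend foot squarely behind and centred between the fingers at (600,290). The book top is flush with the row in the top view at (207,115). I'm pushing the foot now.

>>> servo_tool:
  rows:
    - [[60,-12,0,0,0,0,0],[60,-22,0,0,0,0,0],[60,-30,0,0,0,0,0],[60,-35,0,0,0,0,0],[60,-40,0,0,0,0,0],[60,-45,0,0,0,0,0],[60,-50,0,0,0,0,0],[60,-55,0,0,0,0,0],[60,-60,0,0,0,0,0],[60,-60,0,0,0,0,0]]

```text
clock: 7.28
position: [459.6, -148.8, 12.6]
ee_rot: [-0.647, 0.762, -0.0, -0.0]
contact_force: [-0.8, -3.1, 2.0]
gripper_width: 60.0
grasp_force: 1.5
```

>>> servo_tool:
  rows:
    - [[60,-3,0,0,0,0,0],[60,-6,0,0,0,0,0],[60,-9,0,0,0,0,0],[60,-12,0,0,0,0,0],[60,-12,0,0,0,0,0]]

```text
clock: 7.9
position: [461.4, -137.2, 12.5]
ee_rot: [-0.647, 0.762, 0.0, -0.0]
contact_force: [-0.5, -5.5, 4.6]
gripper_width: 59.8
grasp_force: 2.4
```

>>> servo_tool:
  rows:
    - [[60,-2,0,0,0,0,0],[60,-4,0,0,0,0,0],[60,-4,0,0,0,0,0]]

```text
clock: 8.28
position: [462.0, -133.4, 12.5]
ee_rot: [-0.647, 0.762, 0.0, -0.0]
contact_force: [-0.6, -5.6, 4.0]
gripper_width: 60.2
grasp_force: 2.8
```

>>> servo_tool:
  rows:
    - [[60,-2,0,0,0,0,0],[60,-4,0,0,0,0,0],[60,-4,0,0,0,0,0]]

```text
clock: 8.65
position: [462.6, -129.4, 12.5]
ee_rot: [-0.647, 0.762, 0.0, -0.0]
contact_force: [-1.0, -6.1, 4.0]
gripper_width: 60.1
grasp_force: 2.9
```

Run:
```python
from h import *
cv2.imwrite("pics/s4.png",arm.get_image("scene")[:,:,::-1])
crop("pics/s4.png",250,190,140,110,5,"pics/c4.png")
```

```text
(no output)
```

View pics/c4.png

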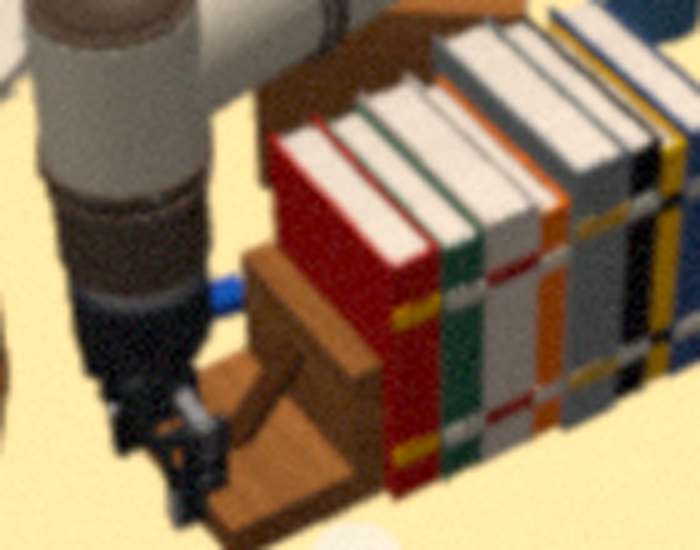

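The bookend's upright is almost touching the book: its edge at (385,490) meets the book's foot at (390,497). I'm closing the last millimetres by force.

>>> servo_tool:
  rows:
    - [[60,-2,0,0,0,0,0],[60,-4,0,0,0,0,0],[60,-4,0,0,0,0,0]]

```text
clock: 9.07
position: [462.7, -126.8, 12.5]
ee_rot: [-0.647, 0.763, 0.0, -0.001]
contact_force: [-1.1, -14.0, 4.2]
gripper_width: 59.9
grasp_force: 7.1
```

>>> servo_tool:
  rows:
    - [[60,-1,0,0,0,0,0],[60,-2,0,0,0,0,0],[60,-2,0,0,0,0,0]]

```text
clock: 9.45
position: [462.2, -126.3, 12.5]
ee_rot: [-0.646, 0.763, 0.0, -0.002]
contact_force: [-1.7, -24.2, 3.9]
gripper_width: 60.0
grasp_force: 11.6
```

The force jumped from 6 to 24 N with almost no travel, so everything is snug. I'm backing off and checking.

>>> servo_tool:
  rows:
    - [[60,3,0,0,0,0,0],[60,10,0,0,0,0,0],[60,25,0,0,0,0,0],[60,50,0,0,0,0,0],[60,60,0,-50,0,0,0],[60,60,0,-100,0,0,0],[60,110,0,-150,0,0,0],[60,170,0,-200,0,0,0],[60,230,0,-220,0,0,0],[60,230,0,-220,0,0,0]]

```text
clock: 10.7
position: [426.4, -353.0, 234.1]
ee_rot: [-0.646, 0.763, -0.002, 0.001]
contact_force: [-0.3, 1.1, -1.0]
gripper_width: 60.0
grasp_force: 0.0
```

Run:
```python
from h import *
cv2.imwrite("pics/s5.png",arm.get_image("scene")[:,:,::-1]);cv2.imwrite("pics/t5.png",arm.get_image("top")[:,:,::-1])
a=cv2.imread("pics/s5.png")[190:300,250:390];b=cv2.imread("pics/t5.png")[190:310,250:403]
a=cv2.resize(a,(400,314));b=cv2.resize(b,(400,314))
cv2.imwrite("pics/c5.png",np.clip(np.hstack([a,b])*1.5,0,255).astype(np.uint8))
```

```text
(no output)
```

View pics/c5.png

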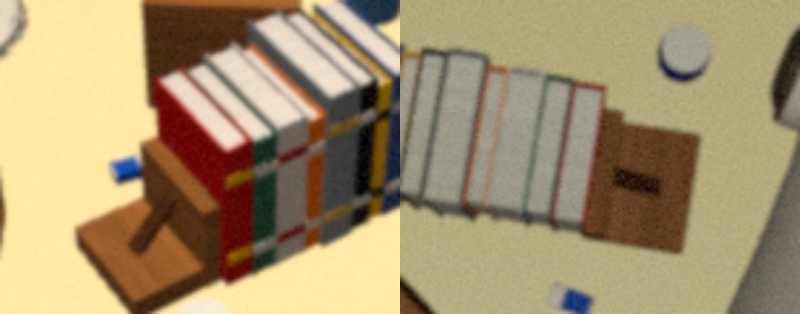

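Both views show the row, red book and bookend snug and square: the red top edge at (590,155) and the foot end at (690,190) in the top crop. The jar and eraser look undisturbed, and the arm is clear. I'm handing it in.

```bash
python3 -c "
from bench import arm
print(arm.job_done())"
```

```text
the job is handed in; nothing more can be done
None
```

I pushed the red book upright against the row and slid the bookend in until it was snug and square in the last pictures, then handed the job in at about 11 s on the robot's clock; no verdict came back.

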